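Balance the screw box lid for fitting a stay

TASK

A lid stay is to be fitted to the steel screw box, so its lid has to be held at its balance point. First take the wooden block off the shut lid and lay it down gently, flat and the same way up, on the bench clear of the box; then swing the lid up by its wooden T-handle, without letting it go over, to the point a little short of upright where its weight is straight above the hinge and it would fall neither shut nor open. Finish with the gripper still gripping the handle and holding the lid still there, and leave the tape measure, the pencil tin and the glue bottle where they are.

Things in the scene. Friction and masses are not known exactly. Their poses are not given: they have to be found in the camera images.
- box: green steel screw box, 140 x 244 mm in plan, fixed on the bench. Origin: centre of its underside; x points from its front to its back (hinge side), y along its long side, z up. The shut lid's flat top is 101 mm above the bench. A thin wire bail (not for this job) stands on mid-lid along y: x within 3 mm, y -54 to +54 mm, top at 127 mm.
- box_lid (a joint): angle of the box's lid (rad): 0 shut, growing as the front edge swings up and back, 1.83 at the open stop. The hinge is free (nearly no friction): the lid falls shut below the balance point and open beyond it. With its handle it weighs 0.24 kg and balances at 1.34 rad (77 degrees from shut), its centre of mass straight above the hinge.
- lid_hinge (a point): the hinge line's middle, 67 mm behind the box's centre (box x), 86.6 mm above the bench; the hinge line runs along the box's y.
- handle_grip (a point): middle of the T-handle's bar: dark wood, 20 mm diameter, 36 mm long, parallel to the hinge line (box y). Lid shut: box x -45 mm, y 0, 135 mm above the bench (34 mm above the lid's top); it moves on a circle of 122 mm radius about the hinge line, from 0.408 rad above level at shut. Pinched by its two flat ends it can pivot between the finger pads.
- lift_handle: the T-handle (wooden bar on a 12 mm steel stem) fixed on the lid, at its middle near the front edge. Origin: foot of its stem on the lid's top, 34 mm below the bar's axis while the lid is shut; y along the bar. Turns with the lid.
- wood_block: loose plain wooden block, 28 x 50 x 24 mm along its own x, y, z, about 35 g, lying flat at the start on the shut lid to the left of the handle (box x -45 to -28 mm, y 70 to 100 mm), its long side roughly along the box's front-back direction. Origin: centre of its underside, z up.
- tape_measure: yellow and black tape measure, 68 x 76 x 35 mm, bystander standing on the bench. Origin: centre of its underside.
- pencil_tin: round open tin, 76 mm across, 102 mm high, bystander. Origin: centre of its underside.
- glue_bottle: bottle with a green cap, 48 mm across, 170 mm high, bystander. Origin: centre of its underside.
There are look-alikes about, which are no part of the job. What is meant by the wood_block is not purple or turquoise, and is the smaller of those in its own colour.

How it is judged:
By the outcome, as a careful person would: the job done as asked, in the order asked, and still so for the second after the job is handed in, while the arm keeps its last pose, push and grip.
It also fails if it takes over 54 s, if anything falls off the work surface, if the arm or the gripper's body presses on something with over 40 N, if the wrist force passes 120 N, or if a joint passes its speed limit or range.

ROBOT

A 7-joint arm with a two-finger parallel gripper is mounted at the origin on the work surface; the furniture and walls round the work are solid. World frame = base frame: x ahead of the robot, y to its left, z up, the work surface at z = 0. Lengths are in mm, angles in rad, forces in N, time in s.
With the tool pointing down it reaches from about 425 to 925 mm from the base axis. Payload 6.8 kg.
Tool frame: the origin (TCP) lies midway between the tips of the shut fingers; the grasp point (between the pads) lies ctrl.pinch_z behind it (ctrl.pinch_z is the distance from the TCP to the grasp point, in mm); z points along the fingers, y is the line along which they close (so a half turn about z gives the same grasp; the last joint's range is limited). The gripper opens to 88 mm and grips with 3 to 60 N. Pads are 20 mm wide; open, the fingers measure 115 mm over their backs; the gripper's body (75 mm by 178 mm) begins 61 mm behind the grasp point.
Start: joints at [-1.372, 0.477, 0.022, 1.555, -0.011, 1.109, -0.083], TCP at [203.853, 643.499, 222.664] pointing down, gripper open.
Joint ranges: [-2.96, 2.96], [-0.34, 2.1], [-1.41, 1.46], [0.24, 2.44], [-1.37, 4.51], [0.17, 1.92], [-2.96, 2.96]. Speed limits (rad/s): [2.39, 2.39, 3.14, 3.14, 3.14, 3.14, 3.14].

INTERFACE

Orientations are given as [roll, pitch, yaw] about the fixed x, y, z axes, in that order (R = Rz(yaw) Ry(pitch) Rx(roll)).
In Python, from workcell import state, vision, ctrl gives the robot as it stands.
- The arm moves only by the tool handwheel, called after "Emit:" by a JSON object that holds its "api" and its "payload". Schema: {"type":"object","properties":{"motion":{"type":"array","items":{"type":"number"},"minItems":7,"maxItems":35},"only":{"type":"string"},"quiet":{"type":"boolean"},"lines":{"type":"string"}},"required":["motion"],"additionalProperties":false}. motion is one flat list of numbers that holds 1 to 5 rows one after another, with no inner brackets; each row has 7 numbers: a rotation vector rx, ry, rz in a scale on which 1.0 is 4 rad, then dx, dy, dz in shares of the most that a row can go, 1 being 62.5 mm, then the finger opening in mm; each row shifts and turns the commanded pose from where the row before left it, along the tool's axes as they then stand; what a row does not reach is not made up. A row lasts 1/8 s, in which the tool goes at most 62.5 mm and 0.188 rad, less where a joint would pass 70% of its speed; a pose out of reach is approached as far as the arm can. The fingers move at their own pace and stop on an object; the grip force is fixed at half the most. Time passes only in rows, so rows that do not move let the fingers close. The tool returns the time, the measured TCP pose, the force, the opening and the grip force at its end. only (a regular expression) keeps the lines of the reply that match it, lines (a string "A,B") keeps lines A to B, and quiet returns only ok. Input that does not fit is refused with a message, and nothing moves.
- state(): the state, without advancing time (a new reading comes with each control period).
- vision.snapshot(name): name is "scene" or "top" or "wrist"; returns (picture, depth): 384x512x3 uint8, red, green, blue; 384x512 float32, mm along the optical axis (not along the pixel's ray), 0 where there is no reading.
- vision.camera_info(name): a dict with "fx", "fy", "cx", "cy" (pixels), "xyz" and "rotation" of the camera in the world. Camera axes: x right, y down, z forward; pixel columns grow to the right and rows downward; lengths in mm; the calibration is good to about 2 mm. A picture is of the moment at which its call begins: read the wrist's pose just before it. camera_info takes no time and is no camera call; for the wrist camera it gives the pose at the moment of the call.
- ctrl.finish_job(): hands the job in; it is judged then, once.
The state is a dict: "clock": time; "q": joint angles; "qvel": joint speeds; "effort": joint torques, N m; "ee_pos": TCP position; "orientation": TCP orientation; "ft_force": force on the tool from outside, world axes, zero at the start; "torque": the same for the moment, N m; "gripper_width": finger opening in mm; "finger_force": force on a finger pad.
Only numpy, scipy, OpenCV 4.12 (cv2) and the standard library are available. Lean on these libraries where they do the work, as an engineer would, in place of code of your own. Each camera call takes 0.05 s, during which the arm holds its last target. There are 200 camera calls.

## Working session

There is one attempt and no reset: what is moved stays moved. The work goes in short steps, Python scripts to look and compute and a tool call to move; the robot and the scene stay as the last step left them, time stands still between calls to the robot, and variables do not carry over. Pictures are saved under pics/ and viewed, at most 10 in all, crops included, and the job is handed in when it is done.

```bash
mkdir -p pics; ls; cat > h.py <<'E'
import numpy as np, cv2
from scipy.spatial.transform import Rotation as R
from workcell import state, vision, ctrl
def snap(n):
    ci=vision.camera_info(n); p,d=vision.snapshot(n); return p,d,ci
def pts(d,ci):
    v,u=np.mgrid[:d.shape[0],:d.shape[1]]
    c=np.stack([(u-ci['cx'])/ci['fx']*d,(v-ci['cy'])/ci['fy']*d,d],-1)
    return c@np.array(ci['rotation']).T+np.array(ci['xyz'])
E
python3 - <<'E'
from h import *
s=state(); print(s, ctrl.pinch_z)
for n in("scene","top"):
    p,d,ci=snap(n); np.savez(n+'0.npz',p=p,d=d,**{k:np.array(v) for k,v in ci.items()})
    print(n,ci)
    cv2.imwrite(f'pics/{n}0.png',cv2.resize(p[:,:,::-1],(768,576)))
E
```

```text
pics
{'clock': 0.0, 'q': array([-1.3721136 ,  0.47779613,  0.02234968,  1.55644434, -0.01149569,
        1.10926166, -0.08311352]), 'qvel': array([ 7.24676849e-04, -4.58568974e-04, -6.86362979e-05, -6.52896769e-04,
       -8.85421578e-04,  2.46813252e-03, -1.82031652e-03]), 'effort': array([-1.27576157e-03, -5.82852030e+01,  1.53407067e+00, -2.72616774e+01,
       -5.43798460e-02,  1.69073709e-02,  1.60083614e-04]), 'ee_pos': array([203.68799088, 642.91384208, 221.68756845]), 'orientation': array([-3.13981706e+00,  1.40399958e-04,  2.83481129e+00]), 'ft_force': array([ 0.90861478, -0.72452302,  0.22446394]), 'torque': array([-0.03095934, -0.01900644,  0.0141649 ]), 'finger_force': 0.0, 'gripper_width': 87.98822078718923} 18.700000000000003
scene {'fx': 416.12005683974655, 'fy': 416.12005683974655, 'cx': 251.21190920371524, 'cy': 194.50457795736588, 'xyz': array([-317.30144539, -484.29229781, 1147.10228944]), 'rotation': array([-2.39112784, -0.00841871, -0.99061717])}
top {'fx': 493.0996216324231, 'fy': 493.0996216324231, 'cx': 257.8035552892551, 'cy': 195.09538523793577, 'xyz': array([ 171.38933803,   25.04708888, 1605.53899505]), 'rotation': array([-2.92273036e+00,  2.04488862e-03, -1.58529224e+00])}
```

```bash
sed -i "s/np.array(ci\['rotation'\]).T/R.from_euler('xyz',ci['rotation']).as_matrix().T/" h.py; ls pics
```

```text
scene0.png
top0.png
```

View pics/top0.png

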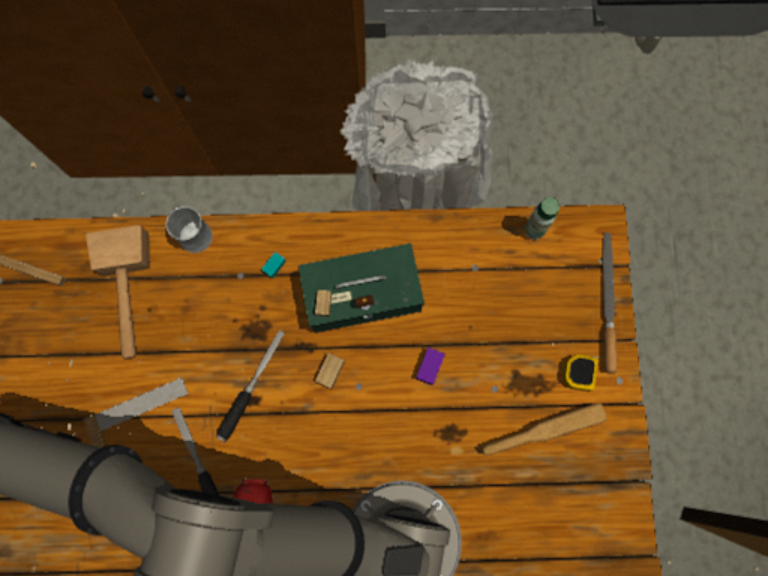

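View pics/scene0.png

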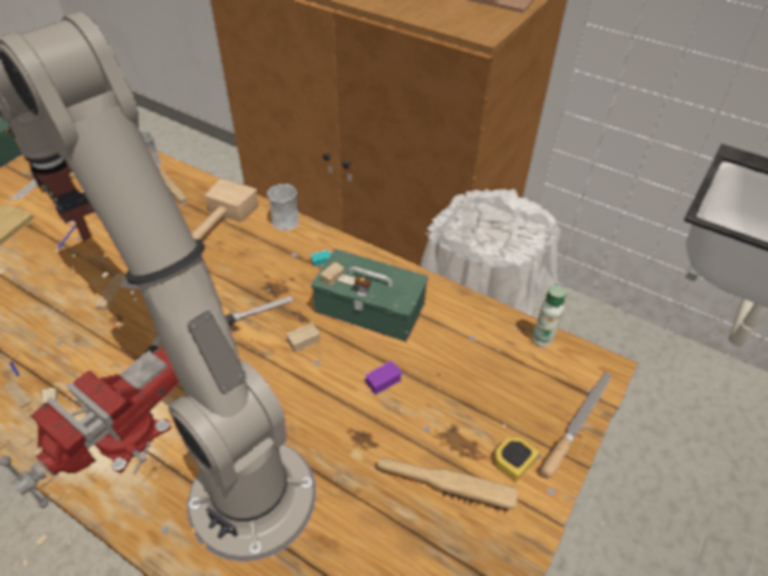

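The top view shows the box at about (360,287), the wood block on its lid at (323,302), and the handle at (363,301). The look-alike blocks lie at (329,371), (431,366) and (273,264). The scene view agrees, with the block left of the handle. Next I measure these from the depth images.

```bash
python3 - <<'E'
from h import *
for n in("top","scene"):
    z=np.load(n+'0.npz'); P=pts(z['d'],z); rgb=z['p'].astype(int)
    hsv=cv2.cvtColor(z['p'],cv2.COLOR_RGB2HSV)
    Z=P[...,2]; X=P[...,0];Y=P[...,1]
    if n=='top':
        for nm,(u,v) in dict(blk=(323,302),handle=(363,301),box=(390,280),decoy=(329,371),purple=(431,366),turq=(273,264),tin=(187,225),bottle=(547,207),tape=(581,372),bench=(400,400)).items(): print(nm,P[int(v/1.5),int(u/1.5)].round(0))
    reg=(X>450)&(X<800)&(Y>-150)&(Y<300)
    lid=reg&(Z>93)&(Z<106)
    r=cv2.minAreaRect(np.c_[X[lid],Y[lid]].astype(np.float32)); print(n,'lid',r,np.median(Z[lid]),lid.sum())
    print(' bench z',np.median(Z[reg&(Z<30)]))
    hi=reg&(Z>112)&(Z<160)
    nl,L,st,c=cv2.connectedComponentsWithStats(hi.astype(np.uint8))
    for i in range(1,nl):
        m=L==i
        if m.sum()<6: continue
        r=cv2.minAreaRect(np.c_[X[m],Y[m]].astype(np.float32))
        print(m.sum(),c[i].round(1),P[m].mean(0).round(1),Z[m].max().round(1),[np.round(a,1) for a in r],rgb[m].mean(0).round(0))
E
```

```text
blk [484. 155. 124.]
handle [483.  72. 139.]
box [536.  16.  96.]
decoy [354. 150.  27.]
purple [360. -68.  32.]
turq [592. 274.  23.]
tin [693. 477.  -0.]
bottle [ 666. -305.  166.]
tape [ 342. -386.   35.]
bench [294.   0.  -4.]
top lid ((524.5970458984375, 79.25508880615234), (137.6840362548828, 244.23573303222656), 10.760704040527344) 99.10905333086646 2718
 bench z -2.392052329256785
81 [240.  187.6] [526.   78.1 122.3] 133.0 [array([526.6,  80.2]), array([  9.3, 104.5]), np.float64(10.1)] [118. 119. 111.]
154 [214.8 201.8] [482.  155.7 123.4] 131.7 [array([482.5, 156. ]), array([28.3, 50.9]), np.float64(83.6)] [154. 124.  80.]
75 [242.4 200.8] [480.3  70.4 140.6] 150.7 [array([481.3,  71.1]), array([18.6, 35.2]), np.float64(12.6)] [66. 41. 21.]
scene lid ((527.2255859375, 77.69711303710938), (142.10093688964844, 245.3686981201172), 11.026128768920898) 101.25454484463728 1664
 bench z 0.5032457394170251
124 [221.3 181.4] [480.6 152.2 123.1] 130.2 [array([482.6, 154.3]), array([31.2, 51.7]), np.float64(85.4)] [180. 158. 126.]
62 [246.5 181.9] [526.2  78.  123.7] 133.1 [array([526.5,  78.1]), array([  9.7, 102.7]), np.float64(12.4)] [167. 166. 158.]
77 [241.4 188.5] [479.5  67.4 137.6] 151.0 [array([480.3,  68.5]), array([20.5, 36.6]), np.float64(18.6)] [106.  83.  65.]
```

```bash
cat >> h.py <<'E'
def go(pos,ydir_deg,extra=None):
    "shift in present tool axes to TCP pos, and rotvec to tool-down with y at ydir"
    s=state(); C=R.from_euler('xyz',s['orientation'])
    T=R.from_euler('xyz',[np.pi,0,np.deg2rad(ydir_deg)+np.pi/2])
    if extra is not None: T=extra*T
    print('t',round(s['clock'],2),'pos',s['ee_pos'].round(1),'d_tool',(C.inv().apply(np.array(pos)-s['ee_pos'])).round(1),'rot',(C.inv()*T).as_rotvec().round(3),'F',s['ft_force'].round(1),'w',round(s['gripper_width'],1))
E
python3 - <<'E'
from h import *
go([482.5,155,215],84.5)
E
```

```text
t 0.1 pos [203.7 643.  221.8] d_tool [-413.1 -381.     7.4] rot [-0.002 -0.    -0.211] F [-1.3  0.2 -0.3] w 87.7
```

Units first: shifts go in shares of 62.5 mm and turns go in shares of 4 rad. So -41 mm is -0.656, -38 mm is -0.608.

Emit:
{"api": "handwheel", "payload": {"motion": [0,0,0,-0.656,-0.608,0,64,0,0,0,-0.656,-0.608,0,64,0,0,0,-0.656,-0.608,0,64,0,0,0,-0.656,-0.608,0,64,0,0,0,-0.656,-0.608,0,64]}}

```text
clock: 0.72
ee_pos: [342.5, 398.5, 222.4]
orientation: [-3.141, -0.0, 2.835]
ft_force: [1.2, -0.5, -0.1]
gripper_width: 63.9
finger_force: 0.0
```

Emit:
{"api": "handwheel", "payload": {"motion": [0,0,0,-0.656,-0.608,0,64,0,0,0,-0.656,-0.608,0,64,0,0,0,-0.656,-0.608,0.048,64,0,0,0,-0.656,-0.608,0,64,0,0,0,-0.656,-0.608,0,64]}}

```text
clock: 1.35
ee_pos: [480.4, 155.7, 219.5]
orientation: [-3.142, -0.0, 2.835]
ft_force: [1.1, -0.2, -0.3]
gripper_width: 63.8
finger_force: 0.0
```

Emit:
{"api": "handwheel", "payload": {"motion": [0,0,-0.0263,0,0,0,64,0,0,-0.0263,0,0,0,64,0,0,0,0,0,0,64]}}

```text
clock: 1.72
ee_pos: [479.7, 157.2, 219.4]
orientation: [-3.141, -0.001, 3.044]
ft_force: [-0.8, 0.4, 0.2]
gripper_width: 64.2
finger_force: 0.0
```

```bash
cat >> h.py <<'E'
def look(tag):
    p,d,ci=snap('wrist'); cv2.imwrite(f'pics/{tag}.png',p[:,:,::-1]); np.savez(tag+'.npz',p=p,d=d,**{k:np.array(v) for k,v in ci.items()})
    P=pts(d,ci); return p,d,P
def blobs(P,p,lo,hi,box):
    X,Y,Z=P[...,0],P[...,1],P[...,2]
    m0=(X>box[0])&(X<box[1])&(Y>box[2])&(Y<box[3])&(Z>lo)&(Z<hi)
    nl,L,st,c=cv2.connectedComponentsWithStats(m0.astype(np.uint8))
    for i in range(1,nl):
        m=L==i
        if m.sum()<60: continue
        r=cv2.minAreaRect(np.c_[X[m],Y[m]].astype(np.float32))
        print(m.sum(),c[i].round(0),P[m].mean(0).round(1),'zmed',np.median(Z[m]).round(1),[np.round(a,1) for a in r],p[m].mean(0).round(0))
E
python3 - <<'E'
from h import *
p,d,P=look('w1'); 
blobs(P,p,112,160,(420,600,-60,220)); blobs(P,p,93,106,(420,620,-80,240))
go([482.5,155,215],84.5)
E
```

```text
2144 [250. 192.] [481.3 154.9 124.3] zmed 124.6 [array([483. , 154.7]), array([28.1, 49.8]), np.float64(84.2)] [164. 138. 100.]
1267 [140. 208.] [480.3  71.9 141.7] zmed 142.8 [array([481.6,  70. ]), array([19. , 36.4]), np.float64(10.3)] [130.  86.  54.]
309 [208. 239.] [518.4 116.6 123.1] zmed 124.2 [array([519.1, 115.9]), array([ 7.3, 29.2]), np.float64(11.7)] [218. 218. 210.]
157 [131. 260.] [530.6  49.5 125.2] zmed 125.4 [array([531.5,  51.1]), array([ 7.4, 21.8]), np.float64(11.9)] [233. 232. 225.]
22661 [188. 218.] [507.3  96.8 100.5] zmed 100.5 [array([524.1,  76.9]), array([135.2, 246.8]), np.float64(9.2)] [111. 146. 118.]
t 1.77 pos [479.7 157.3 219.4] d_tool [-3.  -2.   4.4] rot [-0.    -0.    -0.003] F [ 0.  -0.1 -0.4] w 63.8
```

View pics/w1.png

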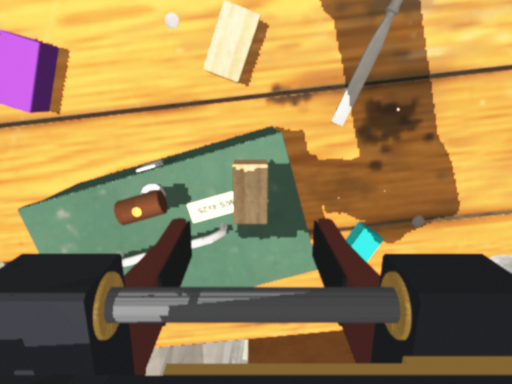

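The wrist view shows the block at pixel (250,192), between the fingers, and the handle at (140,208). All three views agree on the block at (483,155) with its top at 124.5. I descend now.

Converted, 40 mm is 0.64, -3.5 mm is -0.056.

Emit:
{"api": "handwheel", "payload": {"motion": [0,0,0,-0.056,-0.0352,0.64,64,0,0,0,0,0,0.64,64,0,0,0,0,0,0.32,64,0,0,0,0,0,0.16,64,0,0,0,0,0,0.064,64]}}

```text
clock: 2.4
ee_pos: [483.2, 155.1, 105.5]
orientation: [-3.141, -0.0, 3.044]
ft_force: [0.5, -0.5, 0.4]
gripper_width: 63.8
finger_force: 0.0
```

Emit:
{"api": "handwheel", "payload": {"motion": [0,0,0,0,0,0,64,0,0,0,0,0,0,26,0,0,0,0,0,0,24,0,0,0,0,0,0,22,0,0,0,0,0,0,20]}}

```text
clock: 3.02
ee_pos: [483.3, 154.9, 105.8]
orientation: [3.141, 0.0, 3.045]
ft_force: [-1.0, 0.5, 1.0]
gripper_width: 27.9
finger_force: 30.4
```

Converted, -30 mm is -0.48, -25 mm is -0.4.

Emit:
{"api": "handwheel", "payload": {"motion": [0,0,0,0,0,-0.16,20,0,0,0,0,0,-0.4,20,0,0,0,0,0,-0.48,20,0,0,0,0,0,-0.4,20,0,0,0,0,0,-0.16,20]}}

```text
clock: 3.65
ee_pos: [483.9, 155.1, 207.5]
orientation: [3.14, 0.002, 3.045]
ft_force: [-0.3, 0.4, -1.1]
gripper_width: 27.7
finger_force: 30.0
```

Emit:
{"api": "handwheel", "payload": {"motion": [0,0,0,-0.048,-0.32,0,20,0,0,0,-0.064,-0.64,0,20,0,0,0,-0.08,-0.64,0,20,0,0,0,-0.08,-0.64,0,20,0,0,0,-0.08,-0.64,0,20]}}

```text
clock: 4.28
ee_pos: [487.2, -27.7, 205.3]
orientation: [-3.142, -0.001, 3.045]
ft_force: [-0.5, 1.0, -0.0]
gripper_width: 27.8
finger_force: 30.0
```

Emit:
{"api": "handwheel", "payload": {"motion": [0,0,0,-0.08,-0.64,0,20,0,0,0,-0.08,-0.64,0,20,0,0,0,-0.032,-0.32,0,20,0,0,0,0,0,0,20,0,0,0,0,0,0,20]}}

```text
clock: 4.9
ee_pos: [489.9, -125.9, 205.3]
orientation: [3.141, -0.001, 3.046]
ft_force: [0.3, 0.3, -0.3]
gripper_width: 28.4
finger_force: 30.0
```

```bash
python3 - <<'E'
from h import *
p,d,P=look('w2'); X,Y,Z=np.moveaxis(P,-1,0)
m=(abs(X-488)<80)&(abs(Y+125)<70)&(Z<60)&(Z>-30)
print(m.sum(),np.percentile(Z[m],[1,50,99]))
go([490,-130,5],84.5)
E
```

```text
14923 [-8.17866145 -0.51817845  1.32081498]
t 4.95 pos [ 490.  -125.6  205.4] d_tool [ -0.6  -4.5 200.4] rot [ 0.001 -0.001  0.001] F [-0.1  0.1 -0.8] w 27.9
```

View pics/w2.png

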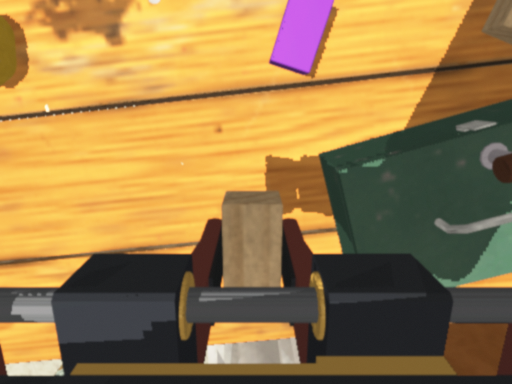

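The block is held square at (250,240) over clear bench. The gripper body is 178 mm wide and would come close to the box at bench height, so I move further right before lowering.

Converted, -40 mm is -0.64, -30 mm is -0.48.

Emit:
{"api": "handwheel", "payload": {"motion": [0,0,0,0,-0.48,0,20,0,0,0,0,-0.64,0,20,0,0,0,0,0,0.64,20,0,0,0,0,0,0.64,20,0,0,0,0,0,0.64,20]}}

```text
clock: 5.58
ee_pos: [483.8, -195.2, 84.5]
orientation: [3.141, 0.001, 3.047]
ft_force: [0.6, -0.6, -0.9]
gripper_width: 27.8
finger_force: 30.0
```

Emit:
{"api": "handwheel", "payload": {"motion": [0,0,0,0,0,0.56,20,0,0,0,0,0,0.32,20,0,0,0,0,0,0.16,20,0,0,0,0,0,0.08,20,0,0,0,0,0,0,20]}}

```text
clock: 6.2
ee_pos: [483.6, -196.6, 16.0]
orientation: [3.142, 0.001, 3.045]
ft_force: [-0.1, -0.4, -1.0]
gripper_width: 27.8
finger_force: 30.0
```

```bash
python3 -c "
from h import *
go([490,-195,4.5],84.5)"
```

```text
t 6.2 pos [ 483.6 -196.6   16. ] d_tool [-6.2  2.2 11.5] rot [ 0.     0.001 -0.   ] F [-0.1 -0.4 -1. ] w 27.8
```

Converted, 5 mm is 0.08, 3 mm is 0.048.

Emit:
{"api": "handwheel", "payload": {"motion": [0,0,0,0,0,0.08,20,0,0,0,0,0,0.048,20,0,0,0,0,0,0,20]}}

```text
clock: 6.58
ee_pos: [483.1, -196.8, 7.6]
orientation: [3.142, -0.0, 3.045]
ft_force: [-0.0, 0.6, -0.3]
gripper_width: 27.4
finger_force: 30.0
```

Emit:
{"api": "handwheel", "payload": {"motion": [0,0,0,0,0,0.016,20,0,0,0,0,0,0.016,20,0,0,0,0,0,0,20]}}

```text
clock: 6.95
ee_pos: [483.2, -196.8, 5.6]
orientation: [3.142, -0.0, 3.045]
ft_force: [-0.7, -0.6, -1.4]
gripper_width: 27.9
finger_force: 30.0
```

Converted, 0.5 mm is 0.008.

Emit:
{"api": "handwheel", "payload": {"motion": [0,0,0,0,0,0.008,20,0,0,0,0,0,0,20]}}

```text
clock: 7.2
ee_pos: [483.2, -196.8, 5.1]
orientation: [3.142, -0.0, 3.045]
ft_force: [-0.5, 0.1, -1.5]
gripper_width: 28.0
finger_force: 30.0
```

Emit:
{"api": "handwheel", "payload": {"motion": [0,0,0,0,0,0.008,20,0,0,0,0,0,0,20]}}

```text
clock: 7.45
ee_pos: [483.3, -196.8, 4.8]
orientation: [3.142, 0.0, 3.045]
ft_force: [-2.1, 0.2, 3.4]
gripper_width: 27.5
finger_force: 30.0
```

Contact is made, so I release and lift.

Converted, -60 mm is -0.96, -50 mm is -0.8.

Emit:
{"api": "handwheel", "payload": {"motion": [0,0,0,0,0,0,34,0,0,0,0,0,0,50,0,0,0,0,0,-0.32,60,0,0,0,0,0,-0.8,60,0,0,0,0,0,-0.96,60]}}

```text
clock: 8.07
ee_pos: [482.4, -196.5, 135.3]
orientation: [-3.142, -0.002, 3.045]
ft_force: [0.5, -0.1, -0.1]
gripper_width: 59.9
finger_force: 0.0
```

Emit:
{"api": "handwheel", "payload": {"motion": [0,0,0,0,0,-0.96,60,0,0,-0.035,0,0,-0.24,60,0,0,-0.035,0,0,0,60,0,0,0,0,0,0,60]}}

```text
clock: 8.57
ee_pos: [483.1, -196.7, 209.8]
orientation: [3.141, 0.0, -2.96]
ft_force: [-0.3, -1.0, 0.7]
gripper_width: 59.9
finger_force: 0.0
```

```bash
python3 - <<'E'
from h import *
p,d,P=look('w3'); blobs(P,p,14,40,(420,540,-260,-140))
go([481.7,70,210],100.8)
E
```

```text
1233 [252. 167.] [ 482.4 -197.4   23.5] zmed 23.7 [array([ 483.6, -197.3]), array([28. , 50.4]), np.float64(84.4)] [228. 201. 145.]
t 8.62 pos [ 483.  -196.7  209.5] d_tool [-46.6 262.7  -0.5] rot [ 0.    -0.    -0.008] F [-0.3  0.8  0.1] w 59.9
```

The block lies flat on the bench at (484,-197) with its top at 23.7. On to the handle.

Converted, 56 mm is 0.896, 54 mm is 0.864, -0.008 rad is -0.002.

Emit:
{"api": "handwheel", "payload": {"motion": [0,0,0,-0.112,0.64,0,60,0,0,-0.002,-0.144,0.864,0,60,0,0,0,-0.16,0.896,0,60,0,0,0,-0.16,0.896,0,60,0,0,0,-0.16,0.896,0,60]}}

```text
clock: 9.25
ee_pos: [478.9, 70.9, 209.3]
orientation: [-3.142, -0.001, -2.954]
ft_force: [0.8, -0.3, -0.9]
gripper_width: 60.2
finger_force: 0.0
```

Emit:
{"api": "handwheel", "payload": {"motion": [0,0,0,0,0,0,60,0,0,0,0,0,0,60]}}

```text
clock: 9.5
ee_pos: [479.1, 68.5, 209.2]
orientation: [-3.141, -0.001, -2.952]
ft_force: [-0.1, 0.1, 0.2]
gripper_width: 59.9
finger_force: 0.0
```

```bash
python3 - <<'E'
from h import *
p,d,P=look('w4'); blobs(P,p,130,160,(420,600,-60,220)); blobs(P,p,115,129,(500,600,-60,220)); blobs(P,p,95,105,(420,620,-80,240))
X,Y,Z=np.moveaxis(P,-1,0); m=(np.hypot(X-482,Y-70)<25)&(Z>130); print(np.percentile(Z[m],[50,90,97]))
go([481.7,70,116.3],100.8)
E
```

```text
1275 [253. 202.] [480.2  69.5 142.3] zmed 143.0 [array([481.6,  69.9]), array([18.5, 35.7]), np.float64(11.2)] [74. 48. 31.]
997 [252. 251.] [525.7  77.4 124.8] zmed 125.1 [array([526.8,  76.9]), array([ 8.1, 93.1]), np.float64(10.8)] [150. 149. 141.]
21899 [253. 205.] [495.5  72.  100.4] zmed 100.5 [array([508.2,  74.8]), array([102.7, 244.5]), np.float64(10.7)] [ 96. 124. 100.]
3848 [251. 271.] [557.4  82.6 100.4] zmed 100.4 [array([556.5,  82.7]), array([ 33.6, 121.5]), np.float64(10.4)] [ 98. 134. 107.]
[314.66486121 317.32888067 317.93732618]
t 9.55 pos [479.2  67.8 209.3] d_tool [-2.9  1.8 93. ] rot [-0.001 -0.001 -0.   ] F [-0.6 -0.6  0.3] w 60.0
```

View pics/w4.png

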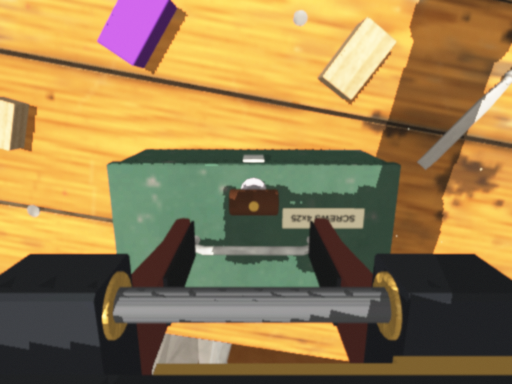

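The handle is at (253,202), square between the fingers. The bar axis is at (481.6, 69.9) and about 134.5 high. I descend and grip its ends.

Converted, 30 mm is 0.48, 20 mm is 0.32.

Emit:
{"api": "handwheel", "payload": {"motion": [0,0,0,-0.0464,0.0256,0.48,60,0,0,0,0,0,0.48,60,0,0,0,0,0,0.32,60,0,0,0,0,0,0.16,60,0,0,0,0,0,0.048,60]}}

```text
clock: 10.18
ee_pos: [481.9, 70.3, 116.4]
orientation: [-3.141, -0.001, -2.953]
ft_force: [-0.3, -0.6, -0.6]
gripper_width: 60.1
finger_force: 0.0
```

Emit:
{"api": "handwheel", "payload": {"motion": [0,0,0,0,0,0,60,0,0,0,0,0,0,36,0,0,0,0,0,0,32,0,0,0,0,0,0,30,0,0,0,0,0,0,30]}}

```text
clock: 10.8
ee_pos: [482.3, 70.4, 117.0]
orientation: [-3.141, 0.001, -2.951]
ft_force: [0.3, -4.6, 2.5]
gripper_width: 35.3
finger_force: 30.0
```

```bash
python3 -c "
from h import *
go([481.7,70,116.3],100.8)"
```

```text
t 10.8 pos [482.3  70.4 117. ] d_tool [ 0.7 -0.2  0.7] rot [-0.001  0.001  0.002] F [ 0.3 -4.6  2.5] w 35.3
```

```bash
python3 -c "
import numpy as np
a=np.linspace(.408,1.748,16);x=-122*np.cos(a);z=122*np.sin(a)
print(np.c_[-np.diff(x),-np.diff(z)].round(1).tolist())"
```

```text
[[-4.8, -9.8], [-5.6, -9.3], [-6.4, -8.8], [-7.2, -8.2], [-7.9, -7.5], [-8.5, -6.8], [-9.1, -6.0], [-9.6, -5.2], [-10.0, -4.3], [-10.4, -3.4], [-10.6, -2.4], [-10.8, -1.5], [-10.9, -0.5], [-10.9, 0.5], [-10.8, 1.4]]
```

Converted, -9.8 mm is -0.1568, -9.3 mm is -0.1488.

Emit:
{"api": "handwheel", "payload": {"motion": [0,0,0,-0.0768,0,-0.1568,30,0,0,0,-0.0896,0,-0.1488,30,0,0,0,-0.1024,0,-0.1408,30,0,0,0,-0.1152,0,-0.1312,30,0,0,0,-0.1264,0,-0.12,30]}}

```text
clock: 11.42
ee_pos: [512.2, 76.0, 159.6]
orientation: [-3.14, -0.003, -2.951]
ft_force: [1.6, -4.0, -6.6]
gripper_width: 36.0
finger_force: 30.0
```

```bash
python3 -c "
from h import *
go([0,0,0],100.8)"
```

```text
t 11.43 pos [512.2  76.  159.6] d_tool [516.9  22.4 161.2] rot [-0.001 -0.003  0.002] F [ 1.6 -4.  -6.6] w 36.0
```

Converted, -10.4 mm is -0.1664, -10 mm is -0.16.

Emit:
{"api": "handwheel", "payload": {"motion": [0,0,0,-0.136,0,-0.1088,30,0,0,0,-0.1456,0,-0.096,30,0,0,0,-0.1536,0,-0.0832,30,0,0,0,-0.16,0,-0.0688,30,0,0,0,-0.1664,0,-0.0544,30]}}

```text
clock: 12.05
ee_pos: [558.6, 84.8, 185.4]
orientation: [-3.14, -0.004, -2.952]
ft_force: [-2.0, -5.6, -1.6]
gripper_width: 35.8
finger_force: 30.0
```

Emit:
{"api": "handwheel", "payload": {"motion": [0,0,0,0,0,0,30]}}

```text
clock: 12.18
ee_pos: [559.5, 84.9, 185.6]
orientation: [-3.14, -0.003, -2.952]
ft_force: [-1.7, -5.5, 0.3]
gripper_width: 36.0
finger_force: 30.0
```

```bash
python3 - <<'E'
from h import *
for n in("scene",):
    p,d,ci=snap(n); cv2.imwrite('pics/s5.png',cv2.resize(p[120:250,180:310,::-1],None,fx=4.5,fy=4.5))
E
```

```text
(no output)
```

View pics/s5.png

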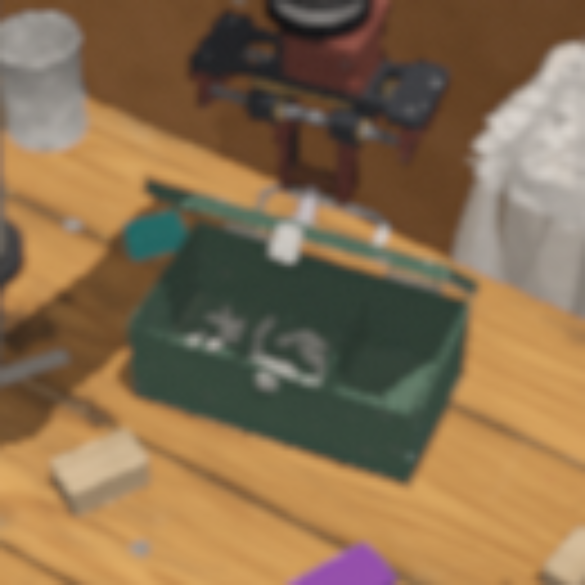

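The lid, seen edge-on across (310,235), has risen with the handle between the fingers at (315,190). I carry on along the arc.

Converted, -10.9 mm is -0.1744, -10.8 mm is -0.1728.

Emit:
{"api": "handwheel", "payload": {"motion": [0,0,0,-0.1696,0,-0.0384,30,0,0,0,-0.1728,0,-0.024,30,0,0,0,-0.1744,0,-0.008,30,0,0,0,-0.1744,0,0.008,30,0,0,0,-0.128,0,0.0176,30]}}

```text
clock: 12.85
ee_pos: [610.8, 94.6, 189.5]
orientation: [-3.14, -0.0, -2.952]
ft_force: [-0.1, -5.1, 5.0]
gripper_width: 35.6
finger_force: 30.0
```

Emit:
{"api": "handwheel", "payload": {"motion": [0,0,0,0,0,0,30]}}

```text
clock: 12.98
ee_pos: [611.1, 94.7, 189.4]
orientation: [-3.14, 0.0, -2.952]
ft_force: [-0.4, -6.2, 4.4]
gripper_width: 35.7
finger_force: 30.0
```

```bash
python3 - <<'E'
from h import *
b=np.deg2rad(10.8); bx=np.array([np.cos(b),np.sin(b)]); by=np.array([-np.sin(b),np.cos(b)])
c=np.array([526,78.3])
s=state(); g=s['ee_pos']; print('grasp box', bx@(g[:2]-c), by@(g[:2]-c), g[2]+18.7)
hx=67
print('handle ang->lid', np.arctan2(g[2]+18.7-86.6, hx-bx@(g[:2]-c))-.408)
for n in('scene','top','wrist'):
    p,d,ci=snap(n); cv2.imwrite(f'pics/{n}6.png',p[:,:,::-1]); P=pts(d,ci)
    q=P[...,:2]-c; u=q@bx; v=q@by; z=P[...,2]
    # lid points: outside the handle zone, above box rim
    m=(abs(v)<120)&(abs(v)>60)&(z>125)&(z<212)&(u>10)&(u<90)
    if m.sum()<30: print(n,m.sum()); continue
    U=np.c_[u[m],z[m]]; l=cv2.fitLine(U.astype(np.float32),cv2.DIST_HUBER,0,.01,.01).ravel()
    dx,dz=l[:2]*np.sign(l[1]); print(n,m.sum(),'lid angle',np.arctan2(dz,-dx),'x at z86.6',l[2]+(86.6-l[3])*dx/dz, U.min(0),U.max(0))
E
```

```text
grasp box 86.67288232480232 0.13312398126976532 208.0954601044104
handle ang->lid 1.3233258074072518
scene 325 lid angle 1.24164 x at z86.6 82.55782 [ 30.85234781 125.41964465] [ 72.20670974 211.62051665]
top 92 lid angle 1.1395146 x at z86.6 90.43238 [ 26.2852105  126.72678355] [ 68.57604296 211.99005286]
wrist 4259 lid angle 1.2476648 x at z86.6 82.48905 [ 27.23405515 125.00579591] [ 69.70231654 211.9941705 ]
```

```bash
python3 - <<'E'
from h import *
b=np.deg2rad(10.8); bx=np.array([np.cos(b),np.sin(b)]); by=np.array([-np.sin(b),np.cos(b)]); c=np.array([526,78.3])
for n in('scene','wrist'):
    p,d,ci=snap(n); P=pts(d,ci)
    if n=='wrist': cv2.imwrite('pics/w7.png',p[:,:,::-1])
    q=P[...,:2]-c; u=q@bx; v=q@by; z=P[...,2]
    print(n)
    for lo in range(90,235,10):
        m=(abs(v)<112)&(abs(v)>50)&(z>lo)&(z<lo+10)&(u>-20)&(u<110)
        if m.sum()>5: print(lo+5,m.sum(),np.percentile(u[m],[5,25,50,75,95]).round(1))
E
```

```text
scene
95 49 [62.2 67.2 77.1 78.9 82.5]
105 34 [72.8 74.7 75.8 77.7 78.9]
115 48 [69.3 71.  71.8 73.  74.8]
125 37 [66.8 67.9 69.2 70.8 72.6]
135 49 [62.8 65.1 66.3 67.3 69. ]
145 48 [60.3 61.2 62.6 64.3 65.3]
155 45 [55.9 58.1 59.2 60.6 61.9]
165 44 [53.  54.6 55.7 57.2 58.2]
175 52 [49.  50.9 51.8 53.1 54.6]
185 48 [46.  46.9 48.6 50.  51.2]
195 23 [43.9 45.  45.5 46.2 47.7]
215 120 [27.  28.9 32.8 35.9 39.1]
225 7 [31.8 32.4 33.1 34.  34.5]
wrist
95 110 [78.2 79.7 80.  80.4 80.8]
105 154 [74.8 76.4 76.9 77.4 77.8]
115 230 [71.2 71.7 73.5 74.  74.6]
125 194 [68.4 68.7 69.1 69.5 71.1]
135 209 [64.4 66.1 66.4 66.7 67.1]
145 304 [61.9 62.2 62.6 64.1 64.6]
155 524 [58.1 58.5 60.  60.6 66.1]
165 464 [54.8 55.2 56.4 66.8 74.8]
175 492 [51.7 52.  52.8 53.5 54.4]
185 709 [47.8 48.7 49.3 50.5 51.2]
195 718 [44.4 45.4 45.7 46.7 47.8]
205 932 [41.3 41.9 42.5 43.4 44.4]
215 9470 [26.4 29.1 32.6 36.1 39.5]
```

View pics/w7.png

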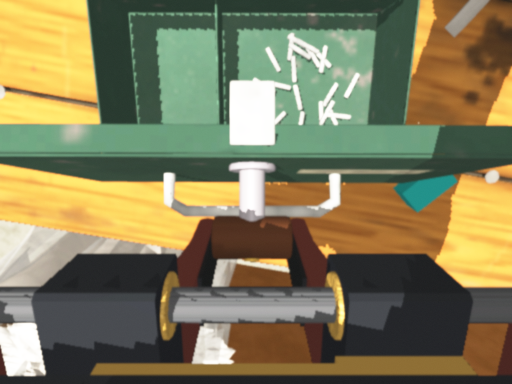

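The lid face measures about 1.245 rad in two views, but the tool position implies 1.32. So I measure where the bar sits in the pads.

```bash
python3 - <<'E'
from h import *
b=np.deg2rad(10.8); bx=np.array([np.cos(b),np.sin(b)]); by=np.array([-np.sin(b),np.cos(b)]); c=np.array([526,78.3])
p,d,ci=snap('wrist'); P=pts(d,ci)
q=P[...,:2]-c; u=q@bx; v=q@by; z=P[...,2]
for r in range(180,264,4):
    print(r,[(round(float(u[r,k]),1),round(float(v[r,k]),1),round(float(z[r,k]),1)) for k in(235,252,270)],p[r,252])
s=state(); print(s['ee_pos'],s['ft_force'])
E
```

```text
180 [(72.9, -12.5, 115.0), (50.9, 0.0, 205.3), (72.7, 13.0, 115.6)] [254 254 254]
184 [(105.7, -18.8, -1.2), (52.7, 0.0, 205.8), (105.7, 19.4, -1.5)] [255 254 254]
188 [(110.0, -18.8, -0.5), (54.4, 0.0, 206.4), (109.9, 19.4, -0.5)] [255 254 254]
192 [(114.8, -18.9, -1.4), (56.4, 0.0, 206.0), (114.8, 19.6, -1.8)] [255 254 254]
196 [(118.8, -18.9, 0.5), (57.8, 0.0, 207.6), (119.0, 19.6, -0.3)] [255 254 254]
200 [(123.9, -19.0, -0.9), (59.4, 0.0, 208.5), (123.8, 19.7, -0.9)] [255 254 254]
204 [(128.7, -19.1, -1.4), (61.2, 0.0, 208.6), (128.3, 19.7, -0.4)] [255 254 254]
208 [(78.1, -10.1, 163.7), (62.9, 0.0, 209.3), (78.2, 10.7, 163.5)] [254 254 254]
212 [(80.4, -10.1, 164.3), (64.8, 0.0, 209.2), (80.3, 10.6, 164.5)] [176 168 171]
216 [(68.1, -7.9, 205.5), (66.1, 0.0, 211.0), (82.8, 10.7, 164.7)] [174 168 170]
220 [(68.2, -7.6, 210.5), (67.9, 0.0, 211.1), (68.3, 8.1, 210.2)] [158 148 148]
224 [(69.5, -7.5, 212.1), (69.4, 0.0, 212.1), (69.6, 8.1, 211.6)] [78 48 31]
228 [(70.0, -7.4, 215.5), (70.5, 0.0, 214.3), (70.2, 7.9, 215.0)] [80 50 33]
232 [(71.7, -7.4, 215.9), (71.6, 0.1, 216.1), (71.8, 7.9, 215.5)] [82 49 32]
236 [(73.1, -7.3, 217.1), (73.6, 0.1, 215.7), (73.0, 7.9, 217.2)] [85 52 36]
240 [(74.9, -7.3, 217.3), (75.1, 0.1, 216.7), (75.1, 7.9, 216.7)] [84 51 34]
244 [(76.8, -7.4, 217.2), (76.6, 0.1, 217.6), (76.3, 7.9, 218.2)] [82 51 33]
248 [(78.9, -7.4, 216.8), (78.1, 0.1, 218.3), (78.3, 7.9, 217.9)] [78 48 32]
252 [(80.2, -7.4, 218.0), (80.9, 0.1, 216.6), (80.5, 8.0, 217.3)] [74 45 31]
256 [(82.9, -7.5, 216.5), (83.3, 0.1, 215.7), (83.4, 8.1, 215.3)] [69 44 29]
260 [(288.0, -30.0, -177.9), (85.9, 0.1, 214.3), (196.2, 20.7, 0.1)] [193 154  71]
[610.74215902  94.57245695 189.44752851] [ 0.46730775 -5.59641207  3.70611983]
```

The bar axis is at box (78, 208), so it crept about 9 mm in the pads while pivoting and the lid stands at about 1.247. It is still pinched over its axis. For the last 0.093 rad I turn the tool rigidly about the hinge line, so nothing pivots in the pads.

Converted, -2.4 mm is -0.0384, 0.45 mm is 0.0072, 0.023 rad is 0.0058.

Emit:
{"api": "handwheel", "payload": {"motion": [0,0.0058,0,-0.0384,0,0.0072,30,0,0.0058,0,-0.0384,0,0.0072,30,0,0.0058,0,-0.0384,0,0.0072,30,0,0.0058,0,-0.0384,0,0.0072,30,0,0,0,0,0,0,30]}}

```text
clock: 13.9
ee_pos: [620.5, 96.4, 187.2]
orientation: [-3.14, -0.092, -2.952]
ft_force: [0.1, -4.6, 4.3]
gripper_width: 35.5
finger_force: 30.0
```

```bash
cat > m.py <<'E'
from h import *
b=np.deg2rad(10.8); bx=np.array([np.cos(b),np.sin(b)]); by=np.array([-np.sin(b),np.cos(b)]); c=np.array([526,78.3])
for n in('scene','wrist'):
    p,d,ci=snap(n); P=pts(d,ci)
    q=P[...,:2]-c; u=q@bx; v=q@by; z=P[...,2]
    m0=(abs(v)<112)&(abs(v)>60)&(u>0)&(u<110)
    B=[]
    for lo in range(105,205,10):
        m=m0&(z>lo)&(z<lo+10)
        if m.sum()>5: B.append((np.median(z[m]),np.median(u[m])))
    B=np.array(B); k=np.polyfit(B[:,0],B[:,1],1); print(n,len(B),'lid',np.arctan2(1,-k[0]),'x@86.6',np.polyval(k,86.6),'res',(B[:,1]-np.polyval(k,B[:,0])).round(1))
m=(abs(v)<9)&(z>205)&(z<230)&(u>60)&(u<125)&(p[...,0]<110)&(p[...,0]>p[...,2]+15)
f=lambda x:np.hypot(u[m]-x[0],z[m]-x[1])-10
from scipy.optimize import least_squares
r=least_squares(f,[85,206],loss='soft_l1'); print('bar',m.sum(),r.x,'lid',np.arctan2(r.x[1]-86.6,67-r.x[0])-.408,'rad',np.hypot(r.x[1]-86.6,67-r.x[0]))
s=state(); T=R.from_euler('xyz',s['orientation']); g=s['ee_pos']-18.7*T.as_matrix()[:,2]; print('pinch',bx@(g[:2]-c),g[2],s['ft_force'].round(1),s['orientation'].round(3),s['gripper_width'],s['finger_force'],s['clock'])
E
python3 m.py
```

```text
scene 10 lid 1.3455890913540833 x@86.6 81.31380804348143 res [ 0.5 -0.3 -0.3  0.1  0.3 -0.4 -0.2 -0.4  0.7 -0.1]
wrist 10 lid 1.3434114771510488 x@86.6 82.04834854539972 res [-0.1  0.   0.  -0.1  0.  -0.   0.2  0.4 -0.1 -0.3]
bar 1140 [ 89.32713913 206.05185927] lid 1.3475774254628092 rad 121.52056544259855
pinch 97.65650885646336 205.8397369356536 [ 0.3 -6.   3.5] [-3.14  -0.092 -2.952] 35.71360125903894 29.99950021505356 14.0
```

All three measures give 1.344–1.348 against the target of 1.34. I hold a second, recheck for creep, and look at the whole scene.

Emit:
{"api": "handwheel", "payload": {"motion": [0,0,0,0,0,0,30,0,0,0,0,0,0,30,0,0,0,0,0,0,30,0,0,0,0,0,0,30,0,0,0,0,0,0,30], "quiet": true}}

```text
ok
```

Emit:
{"api": "handwheel", "payload": {"motion": [0,-0.001,0,0.0064,0,-0.0016,30,0,0,0,0,0,0,30,0,0,0,0,0,0,30,0,0,0,0,0,0,30]}}

```text
clock: 15.12
ee_pos: [619.7, 96.3, 187.4]
orientation: [-3.14, -0.088, -2.952]
ft_force: [0.6, -5.7, 3.4]
gripper_width: 36.1
finger_force: 30.0
```

```bash
python3 m.py; python3 -c "
from h import *
p,d,ci=snap('scene'); cv2.imwrite('pics/s9.png',cv2.resize(p[:,:,::-1],(768,576)))"
```

```text
scene 10 lid 1.3312094109741601 x@86.6 82.0261203953743 res [ 0.1 -0.1 -0.3 -0.1  0.5 -0.   0.1  0.3  0.1 -0.4]
wrist 10 lid 1.3358182970588182 x@86.6 82.14527695822237 res [-0.  -0.   0.  -0.  -0.  -0.   0.1  0.3 -0.1 -0.2]
bar 1203 [ 88.62547694 206.17031614] lid 1.3417220658633058 rad 121.5101714056731
pinch 97.06059771236622 206.00449402513718 [ 0.5 -6.1  3.9] [-3.14  -0.088 -2.952] 35.4534255213458 29.999464452266693 15.225
```

View pics/s9.png

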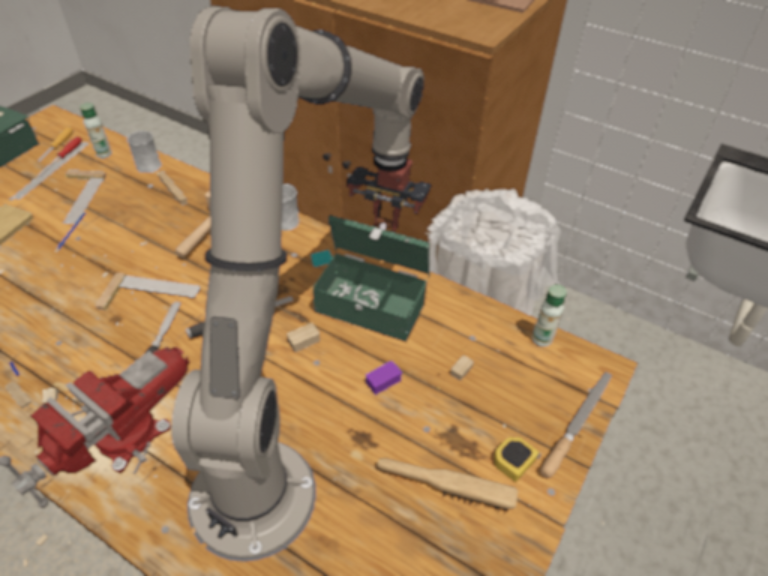

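The lid is held near upright at (380,240), and the block lies flat at (461,367). The tape measure, pencil tin and glue bottle are where they were. The lid angle is about 1.34 and steady, so I hand in.

```bash
python3 -c "
from workcell import ctrl
print(ctrl.finish_job())"
```

```text
the job is handed in; nothing more can be done
None
```

Job handed in at about 15 s: the block lies flat on the bench clear of the box, the gripper holds the lid still by its handle at about 1.34 rad, with the bar about 9 mm off-centre in the pads, and the tape measure, pencil tin and glue bottle were not touched.

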